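# Pop the photometer's sample hatch open

## Robot

A 6-joint arm with a two-finger parallel gripper is mounted at the origin on the work surface. World frame = base frame: x ahead of the robot, y to its left, z up, the work surface at z = 0. Lengths are in mm, angles in degrees, forces in N, time in s.
With the tool pointing down it reaches from about 300 to 850 mm from the base axis. Payload 4.2 kg.
Tool frame: the origin (TCP) lies at the very end of the fingers, on their centre line; the grasp point (between the pads) lies 19 mm behind it (env.grasp_offset is the distance from the TCP to the grasp point, in mm); z points along the fingers, y is the line along which they close (so a half turn about z gives the same grasp; the last joint's range is limited). The gripper opens to 91 mm and grips with 3 to 60 N. Pads are 32 mm wide; open, the fingers measure 118 mm over their backs; the gripper's body (76 mm by 178 mm) begins 60 mm behind the grasp point.
Start: joints at [-71.963, 18.312, 89.639, -0, 72.044, -1.146], TCP at [188.937, -543.089, 213.976] pointing down, gripper open.
Joint ranges: [-177.97, 177.97], [-48.28, 115.42], [12.27, 149.76], [-77.06, 257.06], [2.81, 150.46], [-146.56, 146.56]. Speed limits (degrees/s): [147.25, 147.25, 180, 180, 180, 180].

## Interface

Orientations are given as [roll, pitch, yaw] about the fixed x, y, z axes, in that order (R = Rz(yaw) Ry(pitch) Rx(roll)).
In Python, from workcell import env, eyes gives the robot as it stands.
- The arm moves only by the tool send_rows, never from a script. Its arguments are lists of equal length, an entry for each row: "grip": the opening, from -1 (shut) to 1 (fully open), so that 0 is half open; "xyz": the shift along the world's x, y, z in m, a list of three; "yaw": the turn about the world's z in degrees. A call has 1 to 8 rows; each row is the pose to reach, as a shift and turn from the pose commanded when the call began; what a row does not reach only later rows make up. A row lasts 1/12 s, in which the tool goes at most 41.7 mm and 7.16 degrees, less where a joint would pass 70% of its speed; a pose out of reach is approached as far as the arm can. A call with a gripper value outside its range is refused whole. The fingers move at their own pace and stop on an object; "grip_force" is the grip in N (left out, the last holds). Time passes only in rows, so rows that repeat a pose let the fingers close. It gives the time, the measured TCP pose, the force, the opening and the grip force at its end, in the units of the state.
- env.state(): the state, without advancing time (a new reading comes with each control period).
- eyes.grab_frame(name): name is "scene" or "top"; returns a dict with "frame" (420x560x3 uint8, red, green, blue), "fx", "fy", "cx", "cy" (pixels), "pose" (4x4, takes a point from camera to world coordinates). Camera axes: x right, y down, z forward; pixel columns grow to the right and rows downward; lengths in mm; the calibration is good to about 2 mm. A picture is of the moment at which its call begins. There is no depth.
- env.job_done(): hands the job in; it is judged then, once.
The state is a dict: "time_s": time; "qpos": joint angles; "qvel": joint speeds; "effort": joint torques, N m; "ee_pos": TCP position; "ee_rot": TCP orientation; "force": force on the tool from outside, world axes, zero at the start; "torque": the same for the moment, N m; "gripper_width": finger opening in mm; "gripper_force": force on a finger pad.
Only numpy, scipy, OpenCV 4.12 (cv2) and the standard library are available. Lean on these libraries where they do the work, as an engineer would, in place of code of your own. Each camera call takes 0.05 s, during which the arm holds its last target. There are 200 camera calls.

## Task

Open the sample hatch of the benchtop photometer so that a cuvette can be loaded: with the closed fingertips, gently press the ribbed front edge of that hatch down once until its push-push latch lets go, take the hand away so that the hatch springs up by itself, and make sure it stays open. Do not push the raised hatch down again, leave the printer cover beside it shut, and do not shift or pick up the rack, bottle, beaker and jar standing around.

Things in the scene. Friction and masses are not known exactly. Their poses are not given: they have to be found in the camera images.
- photometer: Fixed cream benchtop photometer, 250 mm deep (its x), 280 wide (its y); flat deck 110 mm high; the front 75 mm is a sloping console (display, keys) that falls to 55 mm. Origin: centre of its underside; its front looks along its -x, roughly to the robot; +y is its left side for someone facing that front. Two slate-grey hatches lie in the deck: sample hatch at +y, printer cover at -y.
- sample_hatch_pad (a point): Where to press: middle of the thumb ribs on top of the sample hatch, 12 mm behind the middle of its front edge; moves with the hatch. Shut, it is 119 mm above the bench, at x = -23, y = +65 mm in the photometer's frame, axes parallel to it. This hatch is the nearly square one: 80 mm front to rear, 72 wide, 12 thick, its top about 9 mm above the deck when shut.
- sample_hatch_hinge (a point): Middle of the sample hatch's hinge axis at its rear edge, 112 mm above the bench, 68 mm behind the pad; the axis runs along the photometer's y. The hatch swings up and back, away from the robot; open, it stands up to 85 mm above this axis, leaning 0.27 rad towards the robot from upright.
- sample_hatch (a joint): Sample hatch angle, rad: about 0.02 shut and latched, growing as its front rises; stop at -0.12 (pad 9 mm below its rest). Push-push latch, lets go at about -0.04 (pad 4 mm down); as the finger withdraws, a damped spring lifts the hatch in about 1 s to its stop at 1.3, where it stays. The spring resists with 3 to 5 N; more is felt only at the stop. Pushed fully down again it latches.
- printer_cover (a joint): Angle of the printer cover, with the same kind of latch, spring and hinge: about 0.03 shut (as at the start), 1.3 open.
- printer_cover_pad (a point): Middle of the thumb ribs on the printer cover, 12 mm behind its front edge, 119 mm above the bench when shut, at x = -6 mm, y = -65 mm in the photometer's frame. The cover is the wide one: 63 mm from front to rear, 100 mm wide. Leave it alone.
- cuvette_rack: Loose white rack with clear cuvettes, 50 x 120 mm, 62 mm high, on the bench to the left of the photometer; origin at the centre of its underside, long side along its y. Leave it alone.
- reagent_bottle: Loose amber bottle with a white cap, 60 mm across, about 125 mm high (at most 140), beside the photometer; origin at the centre of its underside. Leave it alone.
- beaker: Loose glass beaker, 66 mm across, 85 mm high, beside the photometer; origin at the centre of its underside. Leave it alone.
- salt_jar: Loose white jar with a blue cap, 64 mm across, about 85 mm high (at most 100), beside the photometer; origin at the centre of its underside. Leave it alone.

How it is judged:
By the outcome, as a careful person would: the job done as asked, in the order asked, and still so for the second after the job is handed in, with the robot touching nothing.
It also fails if it takes over 34 s, if anything falls off the work surface, if the arm or the gripper's body presses on something with over 40 N, if the wrist force passes 120 N, or if a joint passes its speed limit or range.

## Working session

There is one attempt and no reset: what is moved stays moved. The work goes in short steps, Python scripts to look and compute and a tool call to move; the robot and the scene stay as the last step left them, time stands still between calls to the robot, and variables do not carry over. Pictures are saved under pics/ and viewed, at most 10 in all, crops included, and the job is handed in when it is done.

Besides the shell and the picture viewer there is one more tool, called after ">>>" as name(argument=value, ...) on one line, values as JSON. send_rows: Moves the arm, as the interface text tells. Its arguments: {"type":"object","properties":{"grip":{"type":"array"},"xyz":{"type":"array"},"yaw":{"type":"array"},"grip_force":{"type":"number"}},"required":["grip","xyz","yaw"]}

```bash
mkdir -p pics; python3 - <<'E'
from workcell import env, eyes
import cv2,numpy as np,pickle
d={}
for n in("scene","top"):
    f=eyes.grab_frame(n); d[n]=f
    cv2.imwrite(f"pics/{n}0.png",f["frame"][:,:,::-1])
    print(n,f["fx"],f["cx"],f["cy"],np.round(f["pose"],3).tolist())
pickle.dump(d,open("f0.pkl","wb"))
s=env.state();print(s["time_s"],s["ee_pos"],s["ee_rot"],s["gripper_width"])
E
```

```text
scene 467.2609800486504 272.60256020760255 216.56010254725868 [[-0.418, 0.544, -0.727, 1343.867], [0.908, 0.261, -0.326, 366.151], [0.012, -0.797, -0.604, 790.692], [0.0, 0.0, 0.0, 1.0]]
top 545.962498433958 272.6840747437866 203.72073286648262 [[0.023, -0.986, 0.167, 368.136], [-1.0, -0.021, 0.014, 2.336], [-0.01, -0.167, -0.986, 1134.292], [0.0, 0.0, 0.0, 1.0]]
0.1 [ 188.78835305 -542.65114486  213.19634049] [-1.79908408e+02 -1.05601498e-03  1.91815599e+01] 91.38026862585636
```

View pics/scene0.png

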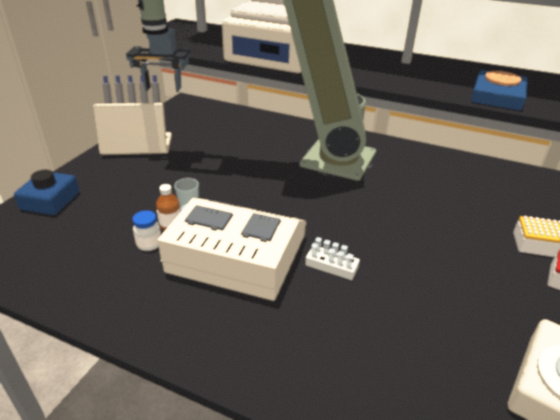

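View pics/top0.png

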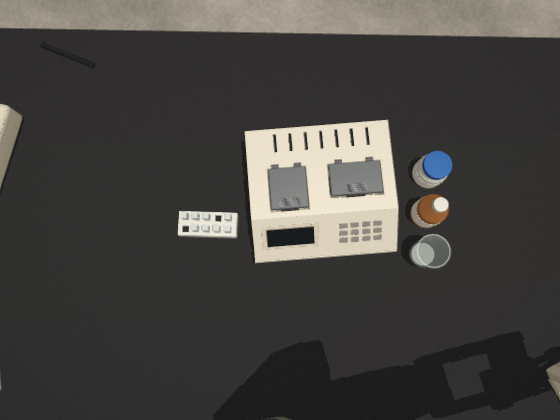

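The top view shows the photometer, with the sample hatch at about (288,188) and ribs near (291,202). The printer cover is at (356,178). The jar, bottle and beaker stand to the right and the rack to the left.

```bash
cat > h.py <<'E'
import numpy as np
def ray(f,u,v,z):
    P=f["pose"];d=P[:3,:3]@np.array([(u-f["cx"])/f["fx"],(v-f["cy"])/f["fy"],1]);o=P[:3,3]
    return o+d*(z-o[2])/d[2]
E
python3 - <<'E'
import cv2,numpy as np,pickle
from h import ray
d=pickle.load(open("f0.pkl","rb"))
f=d["top"];im=f["frame"];hsv=cv2.cvtColor(im,cv2.COLOR_RGB2HSV)
# photometer body: cream -> deck outline; dark blobs inside
cream=((hsv[...,2]>140)).astype(np.uint8);cream[:, :240]=0;cream[:,402:]=0;cream[:110]=0;cream[270:]=0
cs,_=cv2.findContours(cream,cv2.RETR_EXTERNAL,cv2.CHAIN_APPROX_NONE)
c=max(cs,key=cv2.contourArea);r=cv2.minAreaRect(c)
print("body",r,cv2.approxPolyDP(c,6,True)[:,0].tolist())
fill=cv2.drawContours(np.zeros_like(cream),[c],-1,1,-1)
dark=((fill>0)&(hsv[...,2]<120)).astype(np.uint8);dark=cv2.morphologyEx(dark,cv2.MORPH_OPEN,np.ones((7,7)))
cs,_=cv2.findContours(dark,cv2.RETR_EXTERNAL,cv2.CHAIN_APPROX_NONE)
for k in cs:
    if cv2.contourArea(k)>600:
        r=cv2.minAreaRect(k);b=cv2.boxPoints(r)
        print(np.round(b,1).tolist(),"centre",np.round(ray(f,*r[0],120)).tolist())
        print([np.round(ray(f,*p,120)[:2],0).tolist() for p in b], np.round(np.array(r[1])*1014/546,0))
cv2.imwrite("pics/crop.png",cv2.resize(im[115:270,240:405],None,fx=4.5,fy=3.8,interpolation=cv2.INTER_CUBIC)[:,:,::-1])
E
```

```text
body ((322.5098571777344, 190.620849609375), (132.34945678710938, 148.00079345703125), 85.36454010009766) [[387, 120], [245, 131], [255, 262], [396, 250]]
[[265.8999938964844, 230.0], [312.8999938964844, 226.1999969482422], [314.29998779296875, 242.8000030517578], [267.20001220703125, 246.5]] centre [479.0, -17.0, 120.0]
[[490.0, 28.0], [499.0, -59.0], [468.0, -62.0], [459.0, 25.0]] [31. 88.]
```

View pics/crop.png

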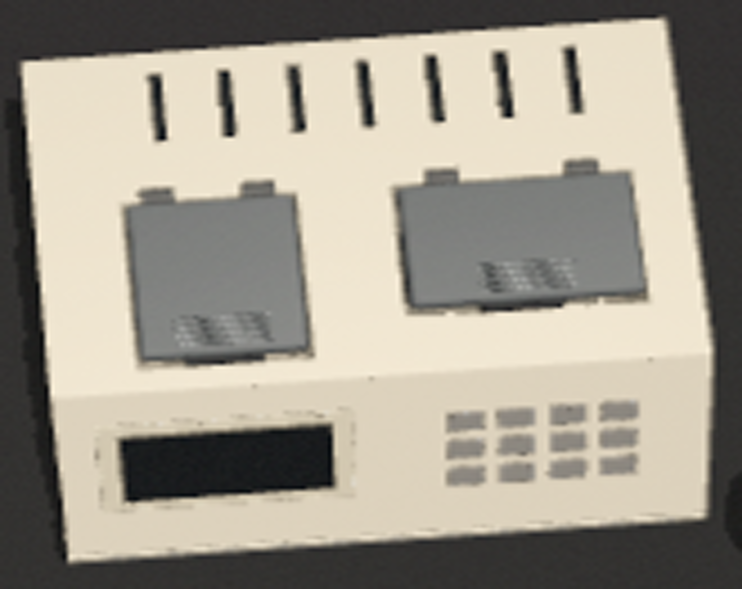

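The crop (4.5x across, 3.8x down) shows the sample hatch with corners at (124,206), (296,194), (311,350) and (141,358). Its ribs are centred on (223,329). The printer cover is on the right.

```bash
python3 - <<'E'
import numpy as np,pickle
from h import ray
f=pickle.load(open("f0.pkl","rb"))["top"]
g=lambda p,z:ray(f,240+p[0]/4.5-.4,115+p[1]/3.8-.4,z)[:2]
P={k:g(p,119) for k,p in dict(TL=(124,206),TR=(296,194),BR=(311,350),BL=(141,358),ribs=(223,329),ribsP=(528,275)).items()}
for k,v in P.items():print(k,v.round(1))
print(np.linalg.norm(P['TL']-P['BL']),np.linalg.norm(P['BR']-P['BL']))
fb=P['BR']-P['BL'];print("yaw from front edge",np.degrees(np.arctan2(fb[0],-fb[1])))
D=[g(p,110) for p in((22,62),(667,18),(711,352),(54,397))]
e=D[1]-D[0];e2=D[2]-D[3];yaw=[np.degrees(np.arctan2(v[0],-v[1])) for v in(e,e2)];print("deck yaw",yaw,np.round(D,1).tolist())
d=P['ribs']-P['ribsP'];print("ribs yaw",np.degrees(np.arctan2(d[1],d[0])-np.arctan2(130,-17)))
y=np.radians(np.mean(yaw));u=np.array([np.cos(y),np.sin(y)]);w=np.array([-u[1],u[0]])
# photometer origin from deck centre: deck spans x -50..125
o=np.mean(D,0)-37.5*u;print("pad from deck",o-23*u+65*w)
print("pad from front edge",(P['BR']+P['BL'])/2+12*u)
E
```

```text
TL [607.4  29. ]
TR [615.1 -43.8]
BR [535.8 -51.1]
BL [530.3  19.9]
ribs [545.6 -14.1]
ribsP [ 575.7 -141.9]
77.60670075528621 71.25573202827245
yaw from front edge 4.460109053137567
deck yaw [np.float64(5.934702364532002), np.float64(5.923126047887332)] [[684.3, 75.2], [713.2, -203.6], [539.9, -220.0], [511.3, 56.2]]
ribs yaw 5.781010071862109
pad from deck [545.28191734 -14.63762383]
pad from front edge [545.00252884 -14.35317039]
```

>>> send_rows(grip=[-1, -1, -1, -1, -1, -1, -1, -1], xyz=[[0.015, 0.022, 0], [0.035, 0.052, 0], [0.055, 0.082, 0], [0.077, 0.114, 0], [0.099, 0.147, 0], [0.121, 0.179, 0], [0.143, 0.212, 0], [0.165, 0.244, 0]], yaw=[-1, -3, -5, -7, -9, -11, -12, -13.3])

```text
time_s: 0.77
ee_pos: [354.3, -297.1, 213.8]
ee_rot: [-180.0, 0.0, 5.8]
force: [0.3, -0.9, -0.8]
gripper_width: 41.0
gripper_force: 0.0
```

>>> send_rows(grip=[-1, -1, -1, -1, -1, -1, -1, -1], xyz=[[0.022, 0.033, 0], [0.044, 0.065, 0], [0.066, 0.098, 0], [0.088, 0.13, 0], [0.11, 0.163, 0], [0.132, 0.196, 0], [0.15, 0.222, 0], [0.165, 0.244, 0]], yaw=[0, 0, 0, 0, 0, 0, 0, 0])

```text
time_s: 1.43
ee_pos: [519.8, -52.7, 213.6]
ee_rot: [-180.0, 0.0, 6.0]
force: [1.0, -0.6, -0.5]
gripper_width: 0.3
gripper_force: 0.0
```

>>> send_rows(grip=[-1, -1, -1, -1, -1, -1, -1, -1], xyz=[[0.01, 0.015, 0], [0.02, 0.03, -0.01], [0.027, 0.041, -0.025], [0.027, 0.041, -0.045], [0.027, 0.041, -0.06], [0.027, 0.041, -0.07], [0.027, 0.041, -0.07], [0.027, 0.041, -0.07]], yaw=[0, 0, 0, 0, 0, 0, 0, 0])

```text
time_s: 2.1
ee_pos: [545.8, -14.2, 143.8]
ee_rot: [-180.0, 0.0, 5.9]
force: [0.8, -1.1, 0.1]
gripper_width: 0.5
gripper_force: 0.0
```

```bash
python3 - <<'E'
from workcell import env, eyes
import cv2
for n,(a,b,c,d) in dict(top=(110,270,230,410),scene=(160,300,130,310)).items():
    f=eyes.grab_frame(n)["frame"][a:b,c:d]
    cv2.imwrite(f"pics/{n}1.png",cv2.resize(f,None,fx=3.5,fy=3.5)[:,:,::-1])
s=env.state();print(s["time_s"],s["ee_pos"],s["ee_rot"],s["gripper_width"],s["force"])
E
```

```text
2.2 [546.62610657 -14.31145033 144.96147218] [ 1.79980375e+02 -1.07662388e-01  5.86148944e+00] 0.4790968271504504 [ 0.15734293 -0.46129384  0.12846254]
```

View pics/scene1.png

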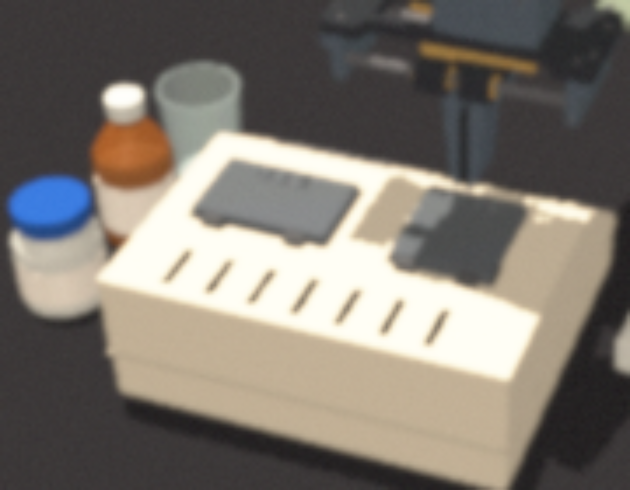

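The closed fingertips (about (465,180) in the crop) hang over the sample hatch's front edge. Both hatches are shut.

>>> send_rows(grip=[-1, -1, -1, -1, -1, -1], xyz=[[0, 0, -0.008], [0, 0, -0.016], [0, 0, -0.021], [0, 0, -0.023], [0, 0, -0.024], [0, 0, -0.025]], yaw=[0, 0, 0, 0, 0, 0])

```text
time_s: 2.7
ee_pos: [545.2, -14.1, 118.9]
ee_rot: [-180.0, 0.1, 5.9]
force: [-2.8, -0.3, 3.8]
gripper_width: 0.0
gripper_force: 1.9
```

>>> send_rows(grip=[-1, -1, -1, -1], xyz=[[0, 0, -0.001], [0, 0, -0.002], [0, 0, -0.003], [0, 0, -0.003]], yaw=[0, 0, 0, 0])

```text
time_s: 3.03
ee_pos: [545.4, -14.1, 116.2]
ee_rot: [180.0, 0.0, 5.9]
force: [-3.4, -0.7, 3.7]
gripper_width: 0.0
gripper_force: 1.8
```

>>> send_rows(grip=[-1, -1, -1, -1], xyz=[[0, 0, -0.001], [0, 0, -0.002], [0, 0, -0.003], [0, 0, -0.003]], yaw=[0, 0, 0, 0])

```text
time_s: 3.37
ee_pos: [545.8, -14.1, 113.2]
ee_rot: [180.0, 0.0, 5.9]
force: [-4.1, -0.9, 4.4]
gripper_width: 0.2
gripper_force: 2.6
```

>>> send_rows(grip=[-1, -1, -1, -1, -1, -1, -1, -1], xyz=[[0, 0, 0.015], [-0.015, 0, 0.045], [-0.04, 0, 0.075], [-0.075, 0, 0.095], [-0.11, 0, 0.105], [-0.14, 0, 0.11], [-0.15, 0, 0.11], [-0.15, 0, 0.11]], yaw=[0, 0, 0, 0, 0, 0, 0, 0])

```text
time_s: 4.03
ee_pos: [394.8, -14.0, 223.5]
ee_rot: [180.0, -0.1, 5.9]
force: [0.4, -1.1, -0.1]
gripper_width: 0.3
gripper_force: 0.0
```

>>> send_rows(grip=[-1, -1, -1, -1, -1, -1, -1, -1], xyz=[[0, 0, 0], [0, 0, 0], [0, 0, 0], [0, 0, 0], [0, 0, 0], [0, 0, 0], [0, 0, 0], [0, 0, 0]], yaw=[0, 0, 0, 0, 0, 0, 0, 0])

```text
time_s: 4.7
ee_pos: [396.1, -14.1, 222.9]
ee_rot: [180.0, 0.0, 5.9]
force: [-0.2, 0.5, -0.1]
gripper_width: 0.6
gripper_force: 0.0
```

```bash
python3 - <<'E'
from workcell import env, eyes
import cv2
f=eyes.grab_frame("scene")["frame"][130:300,100:370]
cv2.imwrite("pics/s2.png",cv2.resize(f,None,fx=2.9,fy=2.9)[:,:,::-1])
s=env.state();print(s["time_s"],s["ee_pos"],s["force"])
E
```

```text
4.75 [396.01603352 -14.10962232 222.91595463] [ 0.01347278  0.37783991 -0.17052726]
```

View pics/s2.png

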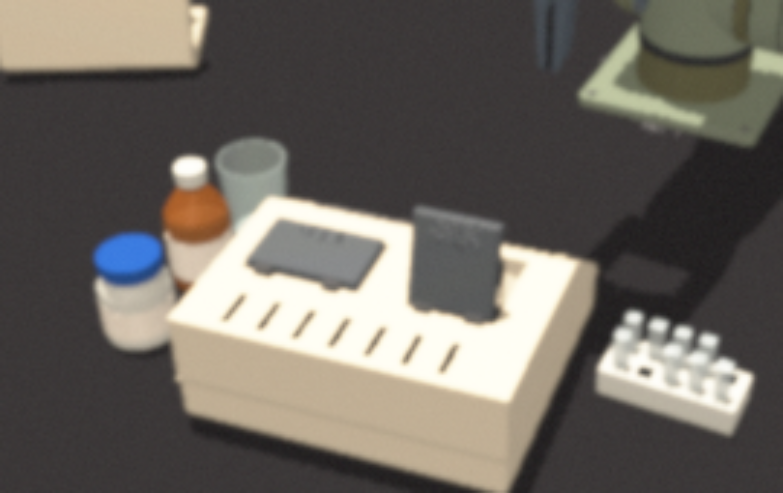

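The sample hatch stands open at (457,262), the printer cover is shut, and nothing else has moved. I'll wait a second and check that it stays open.

>>> send_rows(grip=[-1, -1, -1, -1, -1, -1, -1, -1], xyz=[[0, 0, 0], [0, 0, 0], [0, 0, 0], [0, 0, 0], [0, 0, 0], [0, 0, 0], [0, 0, 0], [0, 0, 0]], yaw=[0, 0, 0, 0, 0, 0, 0, 0])

```text
time_s: 5.42
ee_pos: [395.9, -14.1, 223.0]
ee_rot: [180.0, -0.0, 5.9]
force: [-0.6, 0.6, -0.4]
gripper_width: 0.2
gripper_force: 0.0
```

```bash
python3 - <<'E'
from workcell import env, eyes
import cv2
f=eyes.grab_frame("scene")["frame"][130:300,100:370]
cv2.imwrite("pics/s3.png",cv2.resize(f,None,fx=2.9,fy=2.9)[:,:,::-1])
E
```

```text
(no output)
```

View pics/s3.png

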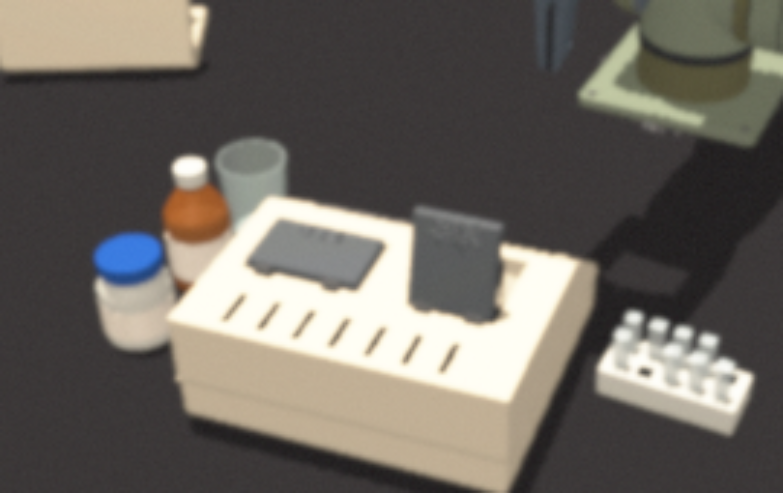

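The picture is unchanged: the hatch is still up at (457,262) and the arm is clear.

```bash
python3 -c "
from workcell import env
print(env.job_done())"
```

```text
the job is handed in; nothing more can be done
None
```

The sample hatch is open and stayed open after one gentle press (about 4 N); the printer cover is still shut, the rack, bottle, beaker and jar were left alone, and the job was handed in at about 5.5 s.

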